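# Set up the folding draining stand at the glazing bench

### The arm

A 6-joint arm with a two-finger parallel gripper is mounted at the origin on the work surface. World frame = base frame: x ahead of the robot, y to its left, z up, the work surface at z = 0. Lengths are in m, angles in rad, forces in N, time in s.
With the tool pointing down it reaches from about 0.35 to 0.8 m from the base axis. Payload 7.3 kg.
Tool frame: the origin (TCP) lies midway between the tips of the shut fingers; the grasp point (between the pads) lies 19 mm behind it; z points along the fingers, y is the direction in which the jaws open and shut (so a half turn about z gives the same grasp; the last joint's range is limited). The gripper opens to 85 mm and grips with 20 to 120 N. Pads are 22 mm wide; open, the fingers measure 114 mm over their backs; the gripper's body (76 mm by 85 mm) begins 54 mm behind the grasp point. The pads swing forward as they close: fully open they stand 13 mm farther back than shut.
Start: joints at [1.041, 0.342, 1.524, -0, 1.275, -0.146], TCP at [0.197, 0.487, 0.231] pointing down, gripper open.
Joint ranges: [-2.53, 2.53], [-0.77, 2.02], [0.04, 2.7], [-1, 4.14], [0.28, 2.66], [-3.11, 3.11]. Speed limits (rad/s): [2.57, 2.57, 3.14, 3.14, 3.14, 3.14].

### API

Orientations are given as a unit quaternion [x, y, z, w].
In Python, from rig import ctrl, imaging gives the robot as it stands.
- The arm moves only by the shell command python3 -m jog 'ROWS'. ROWS is a JSON object of lists of equal length, an entry for each row: "hand": the opening, from -1 (shut) to 1 (fully open); "offset": the shift along the tool's x, y, z in m, a list of three; "twist": the turn about the tool's z in rad. In form: {"hand": [hand, ...], "offset": [[dx, dy, dz], ...], "twist": [twist, ...]}. A call has 1 to 8 rows; each row is the pose to reach, as a shift and turn from the pose commanded when the call began, along the tool's axes at that moment; what a row does not reach only later rows make up. A row lasts 1/8 s, in which the tool goes at most 62.5 mm and 10.7 degrees, less where a joint would pass 70% of its speed; a pose out of reach is approached as far as the arm can. A call with a gripper value outside its range is refused whole. The fingers move at their own pace and stop on an object; the grip force is fixed at half the most. Time passes only in rows, so rows that repeat a pose let the fingers close. It gives the time, the measured TCP pose, the force and the opening at its end, in the units of the state.
- ctrl.state(): the state, without advancing time (a new reading comes with each control period).
- imaging.camera(name): name is "scene" or "side" or "wrist"; returns a dict with "frame" (420x560x3 uint8, red, green, blue), "intrinsics" (3x3 intrinsics, pixels), "position" and "attitude" of the camera in the world; the wrist camera has in their place "hand_eye" (4x4, takes a point from camera to tool coordinates, whose origin is the TCP and whose axes are the flange's). Camera axes: x right, y up, looking along -z (the intrinsics and any distortion apply to the point x, -y, -z); pixel columns grow to the right and rows downward; lengths in m; the calibration is good to about 2 mm. A picture is of the moment at which its call begins: read the wrist's pose just before it. There is no depth.
- ctrl.sign_off(): hands the job in, once; it reports no verdict.
The state is a dict: "t": time; "joint_positions": joint angles; "qvel": joint speeds; "tau": joint torques, N m; "tcp_pos": TCP position; "tcp_rot": TCP orientation; "contact_force": force on the tool from outside, world axes, zero at the start; "moment": the same for the moment, N m; "opening": finger opening in m.
Only numpy, scipy, OpenCV 4.12 (cv2) and the standard library are available. Lean on these libraries where they do the work, as an engineer would, in place of code of your own. Each camera call takes 0.05 s, during which the arm holds its last target. There are 200 camera calls.

### The job

Get the draining stand under the ware rack ready for glazing. Swing the folded front prop up out of the tray and over past upright until it leans on its stop and stays there by itself; then pick up the two wooden draining slats together in one grasp and lay them side by side as a pair across the prop's crossbar and the fixed rear bar, centred and in line with the stand, and let go. Leave the loose mugs where they stand.

Things in the scene. Friction and masses are not known exactly. Their poses are not given: they have to be found in the camera images.
- stand: Draining stand, fixed: grey plastic drip tray 240 mm long (x), 250 mm wide (y), walls 40 mm high, floor 3 mm up, with a fixed rear bar and a folding front prop. Origin: centre of the tray's underside, on the table. x points from the front (hinge, robot's side) to the rear, z up. The laid slats' centres come to 182.5 mm above the origin, half-way between the bars (x = 0).
- prop_hinge (a point): Middle of the prop's hinge line (along the stand's y): x = -32 mm on the stand, 42 mm up. It lies between two steel bracket cheeks, 37 mm wide over all, that reach from 32 mm before to 14 mm behind this point and 54 mm up (75 mm up where more than 12 mm before it). Axes as the stand's.
- prop (a joint): Folding prop's hinge (rad): 0 folded flat in the tray, free end to the rear (+x of the stand); 1.57 upright; 1.92 open, leaning 20 degrees to the front on its stop. Gravity alone moves it: let go short of upright it falls back, past upright it falls open and stays. Hardly any friction; 0.32 kg. A push to the rear on its crossbar can tip it back.
- prop_grip (a point): Point on the middle of the prop's steel stem, 58 mm from the hinge line: a flat bar 22 mm wide (stand's y), 12 mm thick, that can be taken by its two sides between the bracket cheeks and two thin brace rods that begin 93 mm from the hinge line. x axis along the stem to its free end, y along the hinge line.
- prop_bar (a point): Centre of the prop's crossbar at its free end: tube of 16 mm diameter, 150 mm long, parallel to the hinge line and 125 mm from it. With the prop open it stands at x = -75 mm of the stand, 159.5 mm up, level with the rear bar.
- rear_bar (a point): Centre of the fixed rear bar: tube of 16 mm diameter, 190 mm long, along the stand's y, its axis at x = +75 mm of the stand and 159.5 mm up, on two posts at y = +-95 mm.
- rack_rail (a point): Front rail of the ware rack, on its axis over the stand's centre line: a fixed tube of 30 mm diameter along the stand's y, at x = +10 mm of the stand, 300 mm up, so the gripper must come in tilted, from the robot's side. Rear rail 240 mm behind. Boards with upturned mugs lie on the rails from 215 to 430 mm left and right of here, from 25 mm before the front rail's axis backwards, up to 425 mm high.
- slat_a_mid (a point): Centre, half-way up, of a dark wood slat: bar 200 mm long (x), 14 wide (y), 30 high (z), with a block 22 long, 36 wide, 30 high at each end; with blocks touching, two slats lie 36 mm apart centre to centre, 50 mm over the bars. 0.06 to 0.11 kg. Both lie parallel, blocks 2 to 10 mm apart, on a board 18 mm thick left or right of the stand.
- slat_b_mid (a point): Centre of the other slat, which is the same.
- mug_a_mid (a point): Centre of a loose clay mug, half-way up: 80 mm diameter, 85 mm high, a handle at its side; it stands on a second board, on the other side of the stand.
- mug_b_mid (a point): A second such mug on the same board.
- mug_c_mid (a point): A third such mug, on the table left of the stand.
Things that resemble listed ones, but are neither listed nor needed, are in the scene too. What is shaped like the part that bears slat_b_mid but red is not meant.

How it is judged:
By the outcome, as a careful person would: the job done as asked, in the order asked, and still so for the second after the job is handed in, with the robot touching nothing.
It also fails if it takes over 64 s, if anything falls off the work surface, if the arm or the gripper's body presses on something with over 40 N, if the wrist force passes 120 N, or if a joint passes its speed limit or range.

## Working session

There is one attempt and no reset: what is moved stays moved. The work goes in short steps, Python scripts to look and compute and a shell command to move; the robot and the scene stay as the last step left them, time stands still between calls to the robot, and variables do not carry over. Pictures are saved under pics/ and viewed, about 8 in all and at most 12, crops included, and the job is handed in when it is done.

```bash
ls; mkdir -p pics; python3 - <<'E'
from rig import ctrl, imaging
import cv2,numpy as np
np.set_printoptions(precision=4,suppress=True)
print(ctrl.state())
for n in ("scene","side"):
    c=imaging.camera(n); cv2.imwrite(f"pics/{n}0.png",c["frame"][:,:,::-1])
    print({k:v for k,v in c.items() if k!="frame"})
s=ctrl.state();c=imaging.camera("wrist"); cv2.imwrite(f"pics/wrist0.png",c["frame"][:,:,::-1]); print({k:v for k,v in c.items() if k!="frame"})
E
```

```text
pics
{'t': 0.0, 'joint_positions': array([ 1.041 ,  0.3428,  1.525 , -0.    ,  1.2754, -0.146 ]), 'qvel': array([ 0.0003,  0.0002,  0.0019, -0.0004,  0.0017, -0.0003]), 'tau': array([  0.0014, -43.3672, -24.6009,  -0.0003,   0.0081,   0.    ]), 'tcp_pos': array([0.1964, 0.4864, 0.2306]), 'tcp_rot': array([ 0.1907,  0.9816, -0.0008, -0.0003]), 'contact_force': array([ 0.4027, -0.3787,  0.2121]), 'moment': array([ 0.0491, -0.0208, -0.0147]), 'opening': 0.08557176843477696}
{'intrinsics': array([[541.8491,   0.    , 283.6893],
       [  0.    , 541.8491, 208.8896],
       [  0.    ,   0.    ,   1.    ]]), 'position': array([0.8406, 0.5385, 1.2702]), 'attitude': array([0.0659, 0.2462, 0.9366, 0.2404])}
{'intrinsics': array([[410.3427,   0.    , 282.883 ],
       [  0.    , 410.3427, 211.4891],
       [  0.    ,   0.    ,   1.    ]]), 'position': array([ 0.1194, -0.4939,  0.8222]), 'attitude': array([ 0.3675, -0.1371, -0.3203,  0.8623])}
{'intrinsics': array([[293.8933,   0.    , 280.6809],
       [  0.    , 293.8933, 212.1612],
       [  0.    ,   0.    ,   1.    ]]), 'hand_eye': array([[-0.0008,  0.9544,  0.2985,  0.0758],
       [ 1.    ,  0.0008,  0.0001,  0.0012],
       [-0.0001,  0.2985, -0.9544, -0.1416],
       [ 0.    ,  0.    ,  0.    ,  1.    ]])}
```

View pics/scene0.png

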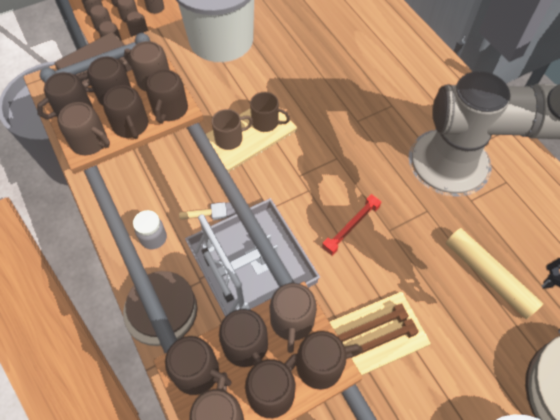

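View pics/side0.png

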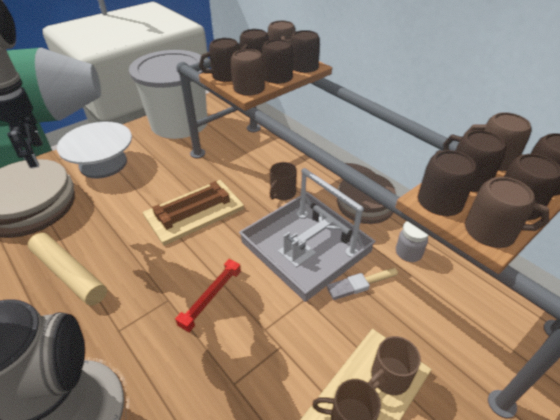

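```bash
cat > h.py <<'E'
import numpy as np,cv2
from scipy.spatial.transform import Rotation as R
from scipy.optimize import least_squares
np.set_printoptions(precision=4,suppress=True)
CAM={'scene':(541.8491,283.6893,208.8896,[0.8406,0.5385,1.2702],[0.0659,0.2462,0.9366,0.2404]),
'side':(410.3427,282.883,211.4891,[0.1194,-0.4939,0.8222],[0.3675,-0.1371,-0.3203,0.8623])}
def proj(n,P):
    f,cx,cy,p,q=CAM[n]; v=R.from_quat(q).inv().apply(np.atleast_2d(P)-p)
    return np.c_[cx-f*v[:,0]/v[:,2],cy+f*v[:,1]/v[:,2]]
def ray(n,uv,z):
    f,cx,cy,p,q=CAM[n]; uv=np.atleast_2d(uv).astype(float)
    d=R.from_quat(q).apply(np.c_[(uv[:,0]-cx)/f,-(uv[:,1]-cy)/f,-np.ones(len(uv))])
    p=np.array(p); return p+d*((z-p[2])/d[:,2])[:,None]
def stand(s,P):  # s = x,y,yaw
    P=np.atleast_2d(P).astype(float); c,t=np.cos(s[2]),np.sin(s[2])
    return np.c_[s[0]+c*P[:,0]-t*P[:,1],s[1]+t*P[:,0]+c*P[:,1],P[:,2]]
E
python3 - <<'E'
import cv2,numpy as np
from h import *
a=cv2.imread('pics/scene0.png');b=cv2.imread('pics/side0.png')
def crop(i,x,y,w,h,k): 
    o=cv2.resize(i[y:y+h,x:x+w],None,fx=k,fy=k,interpolation=cv2.INTER_CUBIC)
    for g in range(0,w,20): cv2.putText(o,str(x+g),(g*k,8),0,.3,(0,255,0),1); cv2.line(o,(g*k,8),(g*k,14),(0,255,0),1)
    for g in range(0,h,20): cv2.putText(o,str(y+g),(0,g*k+4),0,.3,(0,255,0),1)
    return o
A=crop(a,180,190,250,190,3)  # 750x570
cv2.imwrite('pics/c1.png',A)
B=crop(b,140,160,240,140,3)
cv2.imwrite('pics/c2.png',B)
print(ray('scene',[(188,240),(270,202),(318,268),(222,318)],.04))
print(ray('side',[(242,240),(302,197),(372,242),(306,290)],.04))
E
```

```text
[[ 0.7542 -0.1058  0.04  ]
 [ 0.5202 -0.1043  0.04  ]
 [ 0.5053  0.118   0.04  ]
 [ 0.7671  0.1189  0.04  ]]
[[ 0.5039  0.1114  0.04  ]
 [ 0.733   0.1326  0.04  ]
 [ 0.7516 -0.1109  0.04  ]
 [ 0.5227 -0.1088  0.04  ]]
```

View pics/c1.png

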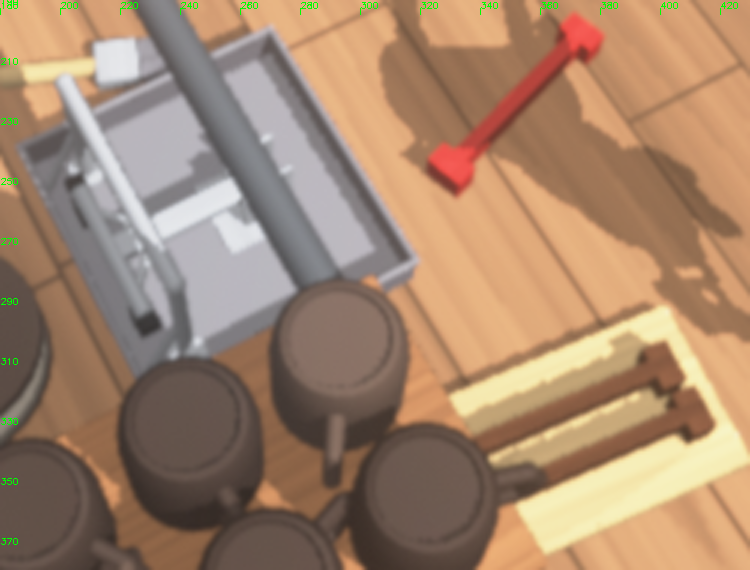

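View pics/c2.png

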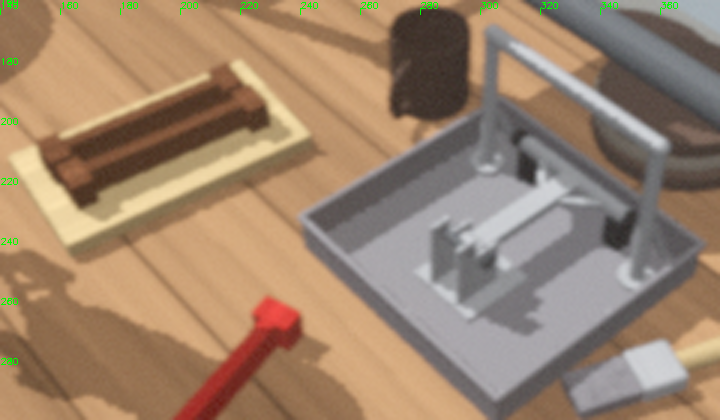

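```bash
python3 - <<'E'
from h import *
ob=[('scene',(270,199.3),(-.12,-.125,.04)),('scene',(319,276.7),(-.12,.125,.04)),('scene',(186,239.3),(.12,-.125,.04)),
('side',(241,231.7),(-.12,.125,.04)),('side',(305.7,294),(-.12,-.125,.04)),('side',(374.3,241),(.12,-.125,.04)),('side',(303.3,192.3),(.12,.125,.04)),
('side',(305,171.7),(.075,.095,.163)),('side',(360.7,208.3),(.075,-.095,.163)),('scene',(201,217.3),(.075,-.095,.163))]
f=lambda s:np.concatenate([(proj(n,stand(s,P))[0]-uv) for n,uv,P in ob])
r=least_squares(f,[.63,0,0],loss='soft_l1');s=r.x;print(s,'\n',f(s).reshape(-1,2))
for n,P in (('prop_grip',(.026,0,.042)),('rail',(.01,0,.3)),('hinge',(-.032,0,.042)),('pbar',(.093,0,.042))): print(n,stand(s,P)[0])
# slat edges picks, scene top corners of front blocks
print('scene',ray('scene',np.array([(640,345),(672,341),(684,378),(660,392),(668,392),(697,387),(715,425),(690,440)])/3+[180,190],.048))
print('side',ray('side',np.array([(36,147),(62,136),(88,152),(60,166),(75,158),(95,172),(208,70),(238,68),(245,78),(235,95),(262,88),(270,105)])/3+[140,160],.048))
E
```

```text
[0.6369 0.0125 0.0042] 
 [[-0.6509 -0.2453]
 [-0.9384 -0.377 ]
 [-0.2026 -0.6913]
 [-1.0253  0.4841]
 [-0.1154 -1.5924]
 [-0.482   0.1257]
 [ 3.3808  0.2503]
 [-1.0233 -1.636 ]
 [-1.2018 -0.2731]
 [-0.2242 -0.5021]]
prop_grip [0.6629 0.0126 0.042 ]
rail [0.6469 0.0125 0.3   ]
hinge [0.6049 0.0123 0.042 ]
pbar [0.7299 0.0129 0.042 ]
scene [[0.3999 0.2875 0.048 ]
 [0.3759 0.2969 0.048 ]
 [0.3851 0.3262 0.048 ]
 [0.408  0.3264 0.048 ]
 [0.4025 0.3294 0.048 ]
 [0.3805 0.3369 0.048 ]
 [0.3859 0.3682 0.048 ]
 [0.4096 0.3685 0.048 ]]
side [[0.3816 0.3582 0.048 ]
 [0.4068 0.3559 0.048 ]
 [0.4143 0.3213 0.048 ]
 [0.386  0.3216 0.048 ]
 [0.4014 0.322  0.048 ]
 [0.406  0.2942 0.048 ]
 [0.5615 0.3478 0.048 ]
 [0.5854 0.3312 0.048 ]
 [0.582  0.3142 0.048 ]
 [0.5604 0.2997 0.048 ]
 [0.5859 0.2912 0.048 ]
 [0.5773 0.2661 0.048 ]]
```

```bash
python3 -m jog '{"hand":[1,1,1,1,1,1,1,1],"offset":[[-0.04,-0.035,-0.03],[-0.08,-0.07,-0.06],[-0.12,-0.105,-0.09],[-0.16,-0.14,-0.12],[-0.2,-0.175,-0.15],[-0.24,-0.21,-0.18],[-0.28,-0.245,-0.21],[-0.32,-0.28,-0.24]],"twist":[-0.05,-0.1,-0.15,-0.2,-0.25,-0.3,-0.35,-0.384]}'; python3 - <<'E'
from rig import ctrl
from h import *
s=ctrl.state();print(s['joint_positions'],s['tcp_pos'],s['tcp_rot'])
E
```

```text
t: 1.15
tcp_pos: [0.3887, 0.1057, 0.4723]
tcp_rot: [-0.001, 1.0, 0.0, 0.0]
contact_force: [1.7, 0.7, 0.8]
opening: 0.0856
[ 0.0746  0.034   1.2654  0.0002  1.8419 -1.4977] [0.3887 0.1057 0.4723] [-0.0008  1.      0.0001  0.0001]
```

```bash
python3 -m jog '{"hand":[1,1,1,1,1,1,1,1],"offset":[[-0.7,-0.09,-0.05],[-0.7,-0.09,-0.05],[-0.7,-0.09,-0.05],[-0.7,-0.09,-0.05],[-0.7,-0.09,-0.05],[-0.7,-0.09,-0.05],[-0.7,-0.09,-0.05],[-0.7,-0.09,-0.05]],"twist":[0,0,0,0,0,0,0,0]}'; python3 - <<'E'
from rig import ctrl
from h import *
s=ctrl.state();print(s['joint_positions'],s['tcp_pos'],s['tcp_rot'])
E
```

```text
t: 2.15
tcp_pos: [0.7355, 0.0423, 0.4238]
tcp_rot: [0.0, 1.0, 0.001, 0.018]
contact_force: [0.4, -0.1, 0.2]
opening: 0.0855
[-0.0482  0.8828  0.0376  0.005   2.1853 -1.6159] [0.7355 0.0423 0.4238] [0.     0.9998 0.0012 0.018 ]
```

```bash
python3 -m jog '{"hand":[1,1,1,1,1,1],"offset":[[-0.6,0,-0.2],[-0.6,0,-0.2],[-0.6,0,-0.2],[-0.6,0,-0.2],[-0.6,0,-0.2],[-0.6,0,-0.2]],"twist":[0,0,0,0,0,0]}'; python3 - <<'E'
from rig import ctrl
from h import *
s=ctrl.state();print(s['joint_positions'],s['tcp_pos'],s['tcp_rot'],R.from_quat(s['tcp_rot']).as_matrix()[:,2])
E
```

```text
t: 2.9
tcp_pos: [0.782, 0.0321, 0.378]
tcp_rot: [-0.0, 0.999, 0.002, 0.042]
contact_force: [-0.6, 0.1, -0.7]
opening: 0.0854
[-0.0605  0.9465  0.0371  0.0106  2.0746 -1.6261] [0.782  0.0321 0.378 ] [-0.0001  0.9991  0.0021  0.0419] [ 0.0837  0.0042 -0.9965]
```

```bash
cat > st.py <<'E'
from rig import ctrl
from h import *
s=ctrl.state();M=R.from_quat(s['tcp_rot']).as_matrix()
print('t',round(s['t'],2),'q',s['joint_positions'],'p',s['tcp_pos'],'xax',M[:,0],'z',M[:,2],'F',s['contact_force'].round(1),'op',round(s['opening'],4))
E
python3 -m jog '{"hand":[1,1,1,1],"offset":[[-0.8,0,-0.6],[-0.8,0,-0.6],[-0.8,0,-0.6],[-0.8,0,-0.6]],"twist":[0,0,0,0]}' >/dev/null; python3 st.py
python3 -m jog '{"hand":[1,1,1,1],"offset":[[-8,0,-6],[-8,0,-6],[-8,0,-6],[-8,0,-6]],"twist":[0,0,0,0]}' >/dev/null; python3 st.py
```

```text
t 3.4 q [-0.0722  0.9017  0.0366  0.0171  2.0727 -1.6339] p [0.7753 0.0252 0.413 ] xax [-0.9914  0.0003 -0.1309] z [ 0.1309  0.0056 -0.9914] F [ 0.8  0.2 -0.5] op 0.0855
t 3.9 q [-0.0834  0.8566  0.0371  0.0244  2.0734 -1.6407] p [0.7661 0.0193 0.4474] xax [-0.9846  0.0005 -0.1747] z [ 0.1747  0.0068 -0.9846] F [ 0.7 -0.4 -0.1] op 0.0857
```

```bash

python3 -m jog '{"hand":[1,1,1,1,1,1,1,1],"offset":[[-8,0,-4],[-8,0,-4],[-8,0,-4],[-8,0,-4],[-8,0,-4],[-8,0,-4],[-8,0,-4],[-8,0,-4]],"twist":[0,0,0,0,0,0,0,0]}' >/dev/null; python3 st.py
python3 -m jog '{"hand":[1,1,1,1,1,1,1,1],"offset":[[-8,0,-3],[-8,0,-3],[-8,0,-3],[-8,0,-3],[-8,0,-3],[-8,0,-3],[-8,0,-3],[-8,0,-3]],"twist":[0,0,0,0,0,0,0,0]}' >/dev/null; python3 st.py
```

```text
t 4.9 q [-0.095   0.8566  0.0371  0.0317  2.0264 -1.6487] p [0.7809 0.0113 0.4503] xax [-0.9753  0.0008 -0.2211] z [ 0.2211  0.0075 -0.9752] F [ 0.2  0.5 -0.1] op 0.0855
t 5.9 q [-0.1001  0.8802  0.0371  0.0374  1.9544 -1.6521] p [0.808  0.0065 0.4372] xax [-0.9633  0.0012 -0.2683] z [ 0.2683  0.0079 -0.9633] F [ 0.2 -0.5 -0.1] op 0.0857
```

```bash

python3 -m jog '{"hand":[1,1],"offset":[[-8,0,-6],[-8,0,-6]],"twist":[0,0]}' >/dev/null; 
python3 -m jog '{"hand":[1,1],"offset":[[-8,0,-6],[-8,0,-6]],"twist":[0,0]}' >/dev/null; python3 st.py
python3 -m jog '{"hand":[1,1],"offset":[[-8,0,-5],[-8,0,-5]],"twist":[0,0]}' >/dev/null; 
python3 -m jog '{"hand":[1,1],"offset":[[-8,0,-5],[-8,0,-5]],"twist":[0,0]}' >/dev/null; python3 st.py
python3 -m jog '{"hand":[1,1,1,1],"offset":[[-8,0,-5],[-8,0,-5],[-8,0,-5],[-8,0,-5]],"twist":[0,0,0,0]}' >/dev/null; python3 st.py
```

```text
t 6.4 q [-0.1103  0.7931  0.0362  0.0512  1.9481 -1.6532] p [0.7887 0.0045 0.5075] xax [-0.9336  0.0018 -0.3584] z [ 0.3584  0.0082 -0.9335] F [-0.1  0.2  0. ] op 0.0853
t 6.9 q [-0.1199  0.7294  0.0367  0.0655  1.921  -1.6533] p [0.7771 0.0027 0.5604] xax [-0.8971  0.0027 -0.4418] z [ 0.4418  0.0087 -0.8971] F [ 0.4 -1.1 -0.2] op 0.0853
t 7.4 q [-0.1302  0.6685  0.0372  0.0766  1.9356 -1.6544] p [0.7516 0.0012 0.6044] xax [-0.8757  0.0032 -0.4828] z [ 0.4828  0.0088 -0.8757] F [-0.2  0.4  0.3] op 0.0853
```

```bash
cat > off.py <<'E'
import sys
from rig import ctrl
from h import *
# args: x,y,z targets (world TCP) -> tool offsets
def main():
    s=ctrl.state();M=R.from_quat(s['tcp_rot']).as_matrix()
    for a in sys.argv[1:]:
        w=np.array([float(v) for v in a.split(',')]); d=w-s['tcp_pos']; print(a,'->',(M.T@d).round(4),'len',np.linalg.norm(d).round(3))
main()
E
python3 off.py .45,.0125,.40 .59,.0125,.16 .673,.0128,.0236
```

```text
.45,.0125,.40 -> [0.3628 0.0098 0.0335] len 0.364
.59,.0125,.16 -> [0.3561 0.0074 0.3112] len 0.473
.673,.0128,.0236 -> [0.3493 0.0063 0.4707] len 0.586
```

```bash

python3 -m jog '{"hand":[1,1,1,1,1,1,1,1],"offset":[[0.06,0.002,0.005],[0.12,0.004,0.01],[0.18,0.006,0.016],[0.24,0.007,0.022],[0.3,0.009,0.028],[0.362,0.009,0.033],[0.362,0.009,0.093],[0.36,0.008,0.15]],"twist":[0,0,0,0,0,0,0,0]}' >/dev/null; python3 st.py; python3 off.py .59,.0125,.16
```

```text
t 8.4 q [-0.193  -0.0313  1.8389  0.1361  0.8402 -1.8281] p [0.5029 0.0118 0.3207] xax [-0.8739  0.0031 -0.4862] z [ 0.4862  0.008  -0.8738] F [ 2.1  0.2 -0.8] op 0.0856
.59,.0125,.16 -> [ 0.002  -0.0008  0.1827] len 0.183
```

```bash

python3 -m jog '{"hand":[1,1,1,1,1],"offset":[[0,0,0.05],[0.001,0,0.1],[0.002,0,0.15],[0.002,0,0.183],[0.002,0,0.183]],"twist":[0,0,0,0,0]}' >/dev/null; python3 st.py; python3 off.py .673,.0128,.0236
cat > wr.py <<'E'
import sys
from rig import ctrl,imaging
from h import *
s=ctrl.state();c=imaging.camera('wrist')
cv2.imwrite('pics/%s.png'%sys.argv[1],c['frame'][:,:,::-1]);np.savez('pics/%s.npz'%sys.argv[1],K=c['intrinsics'],H=c['hand_eye'],p=s['tcp_pos'],q=s['tcp_rot'])
E
cat >> h.py <<'E'
def wload(n):
    d=np.load('pics/%s.npz'%n); T=np.eye(4);T[:3,:3]=R.from_quat(d['q']).as_matrix();T[:3,3]=d['p']; return d['K'],T@d['H']
def wproj(n,P):
    K,T=wload(n); v=(np.atleast_2d(P)-T[:3,3])@T[:3,:3]; return np.c_[K[0,2]-K[0,0]*v[:,0]/v[:,2],K[1,2]+K[1,1]*v[:,1]/v[:,2]]
def wray(n,uv,z):
    K,T=wload(n);uv=np.atleast_2d(uv).astype(float); d=np.c_[(uv[:,0]-K[0,2])/K[0,0],-(uv[:,1]-K[1,2])/K[1,1],-np.ones(len(uv))]@T[:3,:3].T
    return T[:3,3]+d*((z-T[2,3])/d[:,2])[:,None]
E
python3 wr.py w1; python3 - <<'E'
from h import *
s=[.6369,.0125,.0042];im=cv2.imread('pics/w1.png')
for P in [(.026,0,.042),(-.018,0,.042),(.093,-.075,.042),(.093,.075,.042),(.12,.125,.04),(.12,-.125,.04)]:
    u=wproj('w1',stand(s,P))[0];print(P,u);cv2.drawMarker(im,(int(round(u[0])),int(round(u[1]))),(0,255,0),0,9)
cv2.imwrite('pics/w1m.png',im)
E
```

```text
t 9.03 q [-0.1505  0.3281  1.9051  0.1993  0.4232 -1.8819] p [0.5903 0.0135 0.1567] xax [-0.8782  0.0035 -0.4783] z [ 0.4783  0.0097 -0.8781] F [ 0.1 -0.1  0.6] op 0.0855
.673,.0128,.0236 -> [-0.0089 -0.0022  0.1564] len 0.157
(0.026, 0, 0.042) [277.6492 210.4625]
(-0.018, 0, 0.042) [277.1019 175.3915]
(0.093, -0.075, 0.042) [212.9527 251.9145]
(0.093, 0.075, 0.042) [343.492  250.5901]
(0.12, 0.125, 0.04) [380.8025 262.142 ]
(0.12, -0.125, 0.04) [175.8568 264.2577]
```

View pics/w1m.png

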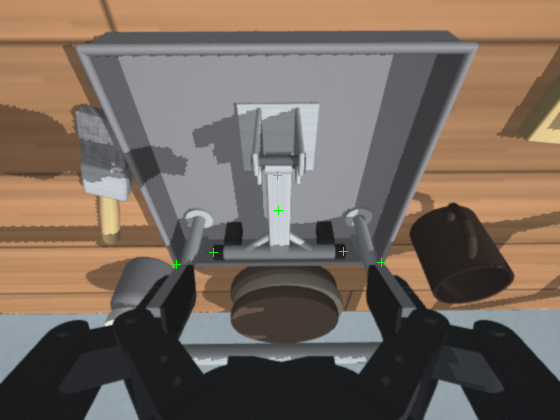

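```bash
cat > fk.py <<'E'
from h import *
D=[([0.034,1.2654,1.8419],[.3887,.1057,.4723]),([.8828,.0376,2.1853],[.7355,.0423,.4238]),([.9465,.0371,2.0746],[.782,.0321,.378]),([.8566,.0371,2.0734],[.7661,.0193,.4474]),([.8802,.0371,1.9544],[.808,.0065,.4372]),([.6685,.0372,1.9356],[.7516,.0012,.6044]),([-.0313,1.8389,.8402],[.5029,.0118,.3207]),([.3281,1.9051,.4232],[.5903,.0135,.1567]),([.3428,1.525,1.2754],[.1964,.4864,.2306])]
def fk(p,q2,q3,q5):
    a,h,L2,L3,b,L5=p;A=q2+q3;S=A+q5
    return np.array([a+L2*np.sin(q2)+L3*np.sin(A)+b*np.cos(A)+L5*np.sin(S),h+L2*np.cos(q2)+L3*np.cos(A)-b*np.sin(A)+L5*np.cos(S)])
rr=lambda x:np.sqrt(x[0]**2+x[1]**2-.0763**2)
res=lambda p:np.concatenate([fk(p,*q)-[rr(x),x[2]] for q,x in D])
r=least_squares(res,[0,.3,.4,.4,0,.2]);p=r.x
if __name__=='__main__':
    print(p,abs(r.fun).max())
    for t in (.5,.45,.4,.35):
        for x in ((.673,.013,.0236),(.64,.013,.09),(.60,.013,.08),(.46,.36,.03),(.62,.013,.17)):
            k=least_squares(lambda q:np.r_[fk(p,*q)-[rr(x),x[2]],sum(q)-np.pi+t],[.4,1.7,.5]);print(t,x,k.x,k.cost<1e-6)
E
python3 fk.py
```

```text
[0.0016 0.2314 0.5051 0.3787 0.0448 0.3222] 0.0011801104857507294
0.5 (0.673, 0.013, 0.0236) [0.6623 1.8029 0.1764] True
0.5 (0.64, 0.013, 0.09) [0.5058 1.8548 0.2809] True
0.5 (0.6, 0.013, 0.08) [0.4719 1.97   0.1997] True
0.5 (0.46, 0.36, 0.03) [0.5558 2.045  0.0408] True
0.5 (0.62, 0.013, 0.17) [0.3515 1.8265 0.4636] True
0.45 (0.673, 0.013, 0.0236) [0.6658 1.7589 0.2669] True
0.45 (0.64, 0.013, 0.09) [0.5129 1.8099 0.3688] True
0.45 (0.6, 0.013, 0.08) [0.4764 1.9264 0.2887] True
0.45 (0.46, 0.36, 0.03) [0.5547 2.0031 0.1338] True
0.45 (0.62, 0.013, 0.17) [0.3644 1.7804 0.5468] True
0.4 (0.673, 0.013, 0.0236) [0.6722 1.7134 0.356 ] True
0.4 (0.64, 0.013, 0.09) [0.5227 1.7639 0.455 ] True
0.4 (0.6, 0.013, 0.08) [0.484  1.8819 0.3757] True
0.4 (0.46, 0.36, 0.03) [0.5569 1.9602 0.2245] True
0.4 (0.62, 0.013, 0.17) [0.3795 1.7336 0.6285] True
0.35 (0.673, 0.013, 0.0236) [0.6813 1.6665 0.4437] True
0.35 (0.64, 0.013, 0.09) [0.535  1.717  0.5396] True
0.35 (0.6, 0.013, 0.08) [0.4943 1.8367 0.4606] True
0.35 (0.46, 0.36, 0.03) [0.5624 1.9164 0.3129] True
0.35 (0.62, 0.013, 0.17) [0.3968 1.6862 0.7087] True
```

```bash

python3 -m jog '{"hand":[1,1,1,1,1],"offset":[[-0.002,-0.001,0.03],[-0.004,-0.001,0.06],[-0.006,-0.001,0.09],[-0.008,-0.002,0.12],[-0.008,-0.002,0.12]],"twist":[0,0,0,0,0]}' >/dev/null; python3 st.py; python3 off.py .673,.0128,.0236
```

```text
t 9.7 q [-0.1349  0.5791  1.7996  0.2737  0.2837 -1.9499] p [0.6601 0.0114 0.0641] xax [-0.8803  0.0031 -0.4744] z [ 0.4744  0.012  -0.8802] F [-0.8 -0.7  0.1] op 0.086
.673,.0128,.0236 -> [0.0079 0.0008 0.0418] len 0.043
```

```bash

python3 -m jog '{"hand":[1,1,1],"offset":[[0.004,0.0,0.02],[0.008,0.001,0.042],[0.008,0.001,0.042]],"twist":[0,0,0]}' >/dev/null; python3 st.py; python3 off.py .673,.0128,.0236
python3 -m jog '{"hand":[1,1],"offset":[[0.03,0.0,0.03],[0.03,0,0.03]],"twist":[0,0]}' >/dev/null; python3 st.py; python3 off.py .673,.0128,.0236
```

```text
t 10.07 q [-0.1316  0.6597  1.7433  0.282   0.283  -1.9569] p [0.6793 0.0117 0.0317] xax [-0.8907  0.0028 -0.4545] z [ 0.4545  0.0182 -0.8906] F [-0.5 -0.9 -0.4] op 0.0857
.673,.0128,.0236 -> [0.0093 0.001  0.0044] len 0.01
t 10.32 q [-0.1394  0.7054  1.7347  0.3176  0.2831 -2.0006] p [0.6763 0.0098 0.0047] xax [-0.9051  0.0026 -0.4252] z [ 0.4251  0.0284 -0.9047] F [-0.3  0.1 -0.9] op 0.0855
.673,.0128,.0236 -> [-0.005   0.0035 -0.0184] len 0.019
```

```bash

python3 -m jog '{"hand":[1,1],"offset":[[-0.004,0.003,-0.018],[-0.004,0.003,-0.018]],"twist":[0,0]}' >/dev/null; python3 st.py; python3 off.py .673,.0128,.0236; python3 wr.py w2
```

```text
t 10.57 q [-0.1352  0.6659  1.7376  0.2829  0.3111 -1.9617] p [0.6742 0.0124 0.026 ] xax [-0.9024  0.0015 -0.4309] z [ 0.4307  0.0276 -0.902 ] F [ 0.5 -0.7 -0.3] op 0.0853
.673,.0128,.0236 -> [0.0021 0.0003 0.0017] len 0.003
```

View pics/w2.png

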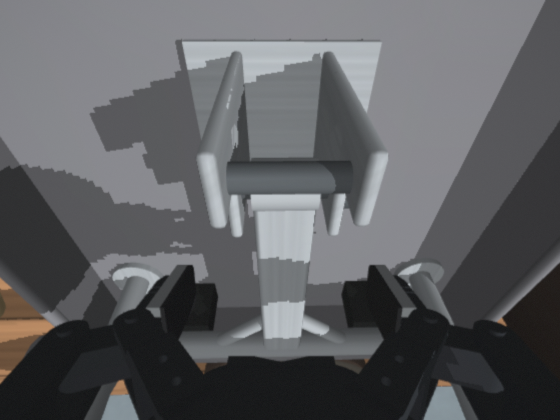

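```bash

python3 -m jog '{"hand":[-1,-1,-1,-1,-1,-1],"offset":[[0,0,0],[0,0,0],[0,0,0],[0,0,0],[0,0,0],[0,0,0]],"twist":[0,0,0,0,0,0]}'; python3 st.py
python3 - <<'E'
from rig import ctrl
from h import *
s=ctrl.state();M=R.from_quat(s['tcp_rot']).as_matrix();p=s['tcp_pos']
st=[.6369,.0125,.0042]
for a in (0,.2,.4,.6,.8,1.0,1.2,1.4,1.6,1.75):
    d=stand(st,[-.032+.058*np.cos(a),0,.042+.058*np.sin(a)])[0]-stand(st,[.026,0,.042])[0]
    print(a,(M.T@d).round(3),(p+d).round(3))
E
```

```text
t: 11.38
tcp_pos: [0.673, 0.0133, 0.0233]
tcp_rot: [-0.002, 0.976, 0.014, 0.218]
contact_force: [-1.2, 4.5, 1.6]
opening: 0.0211
t 11.38 q [-0.1344  0.6697  1.7381  0.2842  0.312  -1.9617] p [0.673  0.0133 0.0233] xax [-0.9045  0.0022 -0.4264] z [ 0.4263  0.0292 -0.9041] F [-1.2  4.5  1.6] op 0.0211
0 [0. 0. 0.] [0.673 0.013 0.023]
0.2 [-0.004  0.    -0.011] [0.672 0.013 0.035]
0.4 [-0.005  0.001 -0.022] [0.668 0.013 0.046]
0.6 [-0.005  0.001 -0.034] [0.663 0.013 0.056]
0.8 [-0.002  0.001 -0.045] [0.655 0.013 0.065]
1.0 [ 0.003  0.002 -0.055] [0.646 0.013 0.072]
1.2 [ 0.01   0.002 -0.065] [0.636 0.013 0.077]
1.4 [ 0.019  0.002 -0.072] [0.625 0.013 0.08 ]
1.6 [ 0.029  0.002 -0.078] [0.613 0.013 0.081]
1.75 [ 0.037  0.002 -0.081] [0.605 0.013 0.08 ]
```

```bash

python3 -m jog '{"hand":[-1,-1,-1,-1,-1,-1,-1],"offset":[[-0.002,0,-0.006],[-0.004,0,-0.011],[-0.005,0,-0.017],[-0.005,0,-0.022],[-0.005,0.001,-0.028],[-0.005,0.001,-0.034],[-0.005,0.001,-0.034]],"twist":[0,0,0,0,0,0,0]}'; python3 st.py
python3 - <<'E'
from rig import ctrl
from h import *
s=ctrl.state();M=R.from_quat(s['tcp_rot']).as_matrix()
st=[.6369,.0125,.0042];a0=.6
for a in (.8,1.0,1.2,1.4,1.6,1.75):
    d=stand(st,[.058*(np.cos(a)-np.cos(a0)),0,.058*(np.sin(a)-np.sin(a0))])[0]-stand(st,[0,0,0])[0]
    print(a,(M.T@d).round(3))
E
```

```text
t: 12.25
tcp_pos: [0.6621, 0.0132, 0.0543]
tcp_rot: [-0.003, 0.976, 0.014, 0.217]
contact_force: [4.9, 4.3, -11.5]
opening: 0.0207
t 12.25 q [-0.1372  0.6052  1.7502  0.245   0.3658 -1.9235] p [0.6621 0.0132 0.0543] xax [-0.9057  0.0013 -0.4238] z [ 0.4237  0.0291 -0.9054] F [  4.9   4.3 -11.5] op 0.0207
0.8 [ 0.003  0.    -0.011]
1.0 [ 0.008  0.001 -0.022]
1.2 [ 0.015  0.001 -0.031]
1.4 [ 0.024  0.001 -0.038]
1.6 [ 0.034  0.001 -0.044]
1.75 [ 0.042  0.001 -0.047]
```

```bash

python3 -m jog '{"hand":[-1,-1,-1,-1,-1,-1,-1,-1],"offset":[[0.003,0,-0.011],[0.008,0.001,-0.022],[0.015,0.001,-0.031],[0.019,0.001,-0.035],[0.024,0.001,-0.038],[0.034,0.001,-0.044],[0.042,0.001,-0.047],[0.042,0.001,-0.047]],"twist":[0,0,0,0,0,0,0,0]}'; python3 st.py
python3 - <<'E'
from rig import imaging
from h import *
a=imaging.camera('side')['frame'][:,:,::-1];cv2.imwrite('pics/s2.png',cv2.resize(a[130:330,200:420],None,fx=2.5,fy=2.5,interpolation=2))
E
```

```text
t: 13.25
tcp_pos: [0.6058, 0.0128, 0.0809]
tcp_rot: [-0.003, 0.976, 0.014, 0.219]
contact_force: [5.8, 6.1, -5.6]
opening: 0.0203
t 13.25 q [-0.1544  0.4861  1.8921  0.2834  0.342  -1.9785] p [0.6058 0.0128 0.0809] xax [-0.9036  0.0002 -0.4283] z [ 0.4281  0.0283 -0.9033] F [ 5.8  6.1 -5.6] op 0.0203
```

View pics/s2.png

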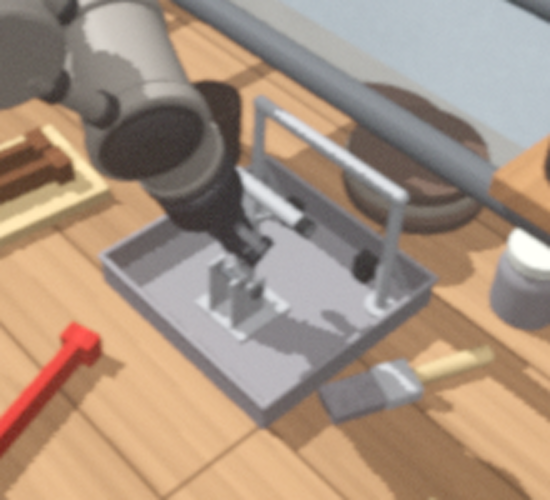

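```bash
python3 - <<'E'
from h import *
st=[.6369,.0125,.0042]
for a in np.arange(.8,2,.1): print(a.round(1),proj('side',stand(st,[-.032+.125*np.cos(a),-.075,.042+.125*np.sin(a)]))[0])
E
```

```text
0.8 [345.9284 216.9443]
0.9 [343.6055 216.2889]
1.0 [340.9652 216.0688]
1.1 [338.0274 216.2999]
1.2 [334.8172 216.9931]
1.3 [331.3651 218.1532]
1.4 [327.7064 219.7788]
1.5 [323.8816 221.8612]
1.6 [319.9353 224.3843]
1.7 [315.9159 227.3244]
1.8 [311.8748 230.6504]
1.9 [307.865  234.3236]
```

```bash

python3 -m jog '{"hand":[-1,-1,-1,-1],"offset":[[0.009,0,-0.003],[0.018,0,-0.005],[0.026,0,-0.006],[0.026,0,-0.006]],"twist":[0,0,0,0]}'; python3 st.py
python3 - <<'E'
from rig import imaging
from h import *
a=imaging.camera('side')['frame'][:,:,::-1];cv2.imwrite('pics/s3.png',cv2.resize(a[150:270,250:370],None,fx=4,fy=4,interpolation=2))
E
```

```text
t: 13.8
tcp_pos: [0.5842, 0.0125, 0.0777]
tcp_rot: [-0.003, 0.975, 0.013, 0.224]
contact_force: [20.4, 12.4, -7.1]
opening: 0.0195
t 13.8 q [-0.1624  0.4625  1.9603  0.3429  0.2924 -2.0472] p [0.5842 0.0125 0.0777] xax [-0.8997 -0.0003 -0.4365] z [ 0.4363  0.0267 -0.8994] F [20.4 12.4 -7.1] op 0.0195
```

View pics/s3.png

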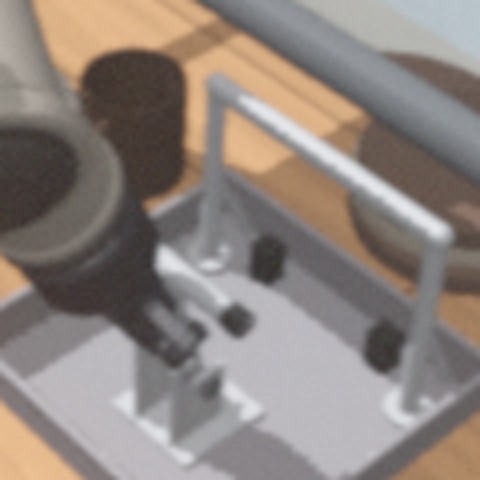

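```bash

python3 -m jog '{"hand":[1,1,1,1,1],"offset":[[0,0,0],[0,0,0],[0,0,0],[0,0,0],[0.004,0,-0.003]],"twist":[0,0,0,0,0]}'; 
python3 -m jog '{"hand":[1,1,1,1],"offset":[[0.02,0,-0.015],[0.05,0,-0.038],[0.08,0,-0.062],[0.11,0,-0.085]],"twist":[0,0,0,0]}'; python3 st.py
python3 - <<'E'
from rig import imaging
from h import *
a=imaging.camera('side')['frame'][:,:,::-1];cv2.imwrite('pics/s4f.png',a);cv2.imwrite('pics/s4.png',cv2.resize(a[150:270,250:370],None,fx=4,fy=4,interpolation=2))
st=[.6369,.0125,.0042];a=1.92
for y in(.075,-.075):print(proj('side',stand(st,[-.075,y,.1595]))[0])
E
```

```text
t: 14.48
tcp_pos: [0.574, 0.0118, 0.0759]
tcp_rot: [-0.002, 0.976, 0.014, 0.219]
contact_force: [-0.6, -0.2, -1.4]
opening: 0.0852
t: 14.98
tcp_pos: [0.4376, 0.0089, 0.1093]
tcp_rot: [-0.002, 0.976, 0.015, 0.218]
contact_force: [0.0, 0.2, -0.4]
opening: 0.0856
t 14.97 q [-0.2553  0.1911  2.2829  0.5111  0.2827 -2.2957] p [0.4376 0.0089 0.1093] xax [-0.9052  0.002  -0.425 ] z [ 0.4248  0.0301 -0.9048] F [ 0.   0.2 -0.4] op 0.0856
[263.9716 200.4938]
[306.996  235.1329]
```

```bash
python3 off.py .43,.10,.22 .43,.32,.22
```

```text
.43,.10,.22 -> [-0.0444  0.093  -0.0994] len 0.143
.43,.32,.22 -> [-0.0441  0.3129 -0.0923] len 0.329
```

```bash

python3 -m jog '{"hand":[1,1,1,1,1,1,1,1],"offset":[[-0.02,0.03,-0.05],[-0.044,0.07,-0.1],[-0.044,0.12,-0.1],[-0.044,0.17,-0.098],[-0.044,0.22,-0.096],[-0.044,0.27,-0.094],[-0.044,0.313,-0.092],[-0.044,0.313,-0.092]],"twist":[0,0,0,0,0,0,0,0]}' >/dev/null; python3 st.py; python3 wr.py w3
python3 - <<'E'
from h import *
from rig import imaging
a=imaging.camera('side')['frame'][:,:,::-1];cv2.imwrite('pics/s5f.png',a)
w=cv2.imread('pics/w3.png')
b=cv2.resize(a[150:270,250:370],(240,240),interpolation=2)
o=np.zeros((420,800,3),np.uint8);o[:,:560]=w;o[:240,560:]=b;cv2.imwrite('pics/v9.png',o)
E
```

```text
t 16.02 q [ 0.6226  0.2198  1.8222 -0.3316  0.7457 -0.7522] p [0.4356 0.3215 0.2194] xax [-0.9055 -0.0014 -0.4243] z [ 0.424   0.0325 -0.9051] F [-0.  -0.9 -0.9] op 0.0856
```

View pics/v9.png

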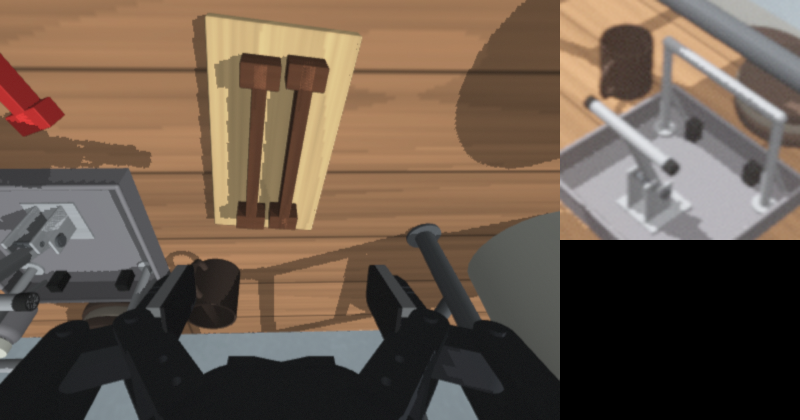

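```bash
cat > fit.py <<'E'
from h import *
from scipy.optimize import minimize
im=cv2.imread('pics/w3.png');hsv=cv2.cvtColor(im,cv2.COLOR_BGR2HSV).astype(int)
roi=np.zeros(im.shape[:2],np.uint8);cv2.fillPoly(roi,[np.array([(206,16),(360,38),(313,229),(303,232),(230,230),(217,222)])],1)
m=((hsv[...,0]<14)|(hsv[...,0]>170))&(hsv[...,2]<150)&(roi>0)
m=cv2.medianBlur(m.astype(np.uint8),3)
def hull(img,s,bx):
    x0,x1,w=bx;P=[(x,y,z) for x in(x0,x1) for y in(-w/2,w/2) for z in(.018,.048)]
    u=(wproj('w3',stand(s,P))*16).round().astype(np.int32);cv2.fillConvexPoly(img,cv2.convexHull(u),1,shift=4)
def ren(v):
    g=np.zeros(m.shape,np.uint8)
    for s in(v[:3],v[3:]):
        for b in((-.1,.1,.014),(-.1,-.078,.036),(.078,.1,.036)): hull(g,s,b)
    return g
M=cv2.GaussianBlur(m.astype(np.float32),(0,0),1.5)
def cost(v): return ((cv2.GaussianBlur(ren(v).astype(np.float32),(0,0),1.5)-M)**2).sum()
best=None
for y0 in((.298,.338),(.305,.343)):
    r=minimize(cost,[.48,y0[0],-.12,.48,y0[1],-.12],method='Nelder-Mead',options=dict(initial_simplex=np.array([.48,y0[0],-.12,.48,y0[1],-.12])+np.vstack([np.zeros(6),np.diag([.015,.01,.06]*2)]),maxiter=900,xatol=2e-4,fatol=.1))
    print(r.fun,r.x,m.sum())
    if best is None or r.fun<best.fun:best=r
v=best.x;g=ren(v);d=v[3:5]-v[:2];yw=(v[2]+v[5])/2
print('sep across',d@[-np.sin(yw),np.cos(yw)],'along',d@[np.cos(yw),np.sin(yw)])
o=im.copy();c,_=cv2.findContours(g,cv2.RETR_LIST,cv2.CHAIN_APPROX_NONE);cv2.drawContours(o,c,-1,(0,255,0),1)
c,_=cv2.findContours(m,cv2.RETR_LIST,cv2.CHAIN_APPROX_NONE);o2=im.copy();cv2.drawContours(o2,c,-1,(255,0,0),1)
cv2.imwrite('pics/v10.png',np.hstack([cv2.resize(k[10:250,190:380],None,fx=2.1,fy=2.1) for k in(o,o2)]))
E
python3 fit.py
```

```text
380.09515380859375 [ 0.4824  0.2992 -0.103   0.4834  0.3405 -0.101 ] 7145
388.4335632324219 [ 0.4824  0.2993 -0.1022  0.4835  0.341  -0.0938] 7145
sep across 0.04110568786209455 along -0.0031918770052678175
```

View pics/v10.png

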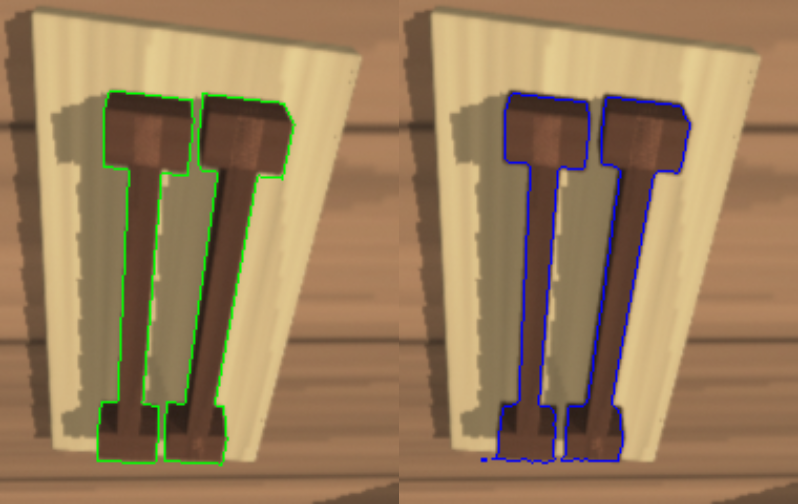

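```bash
python3 off.py .4343,.3206,.0925 .4683,.3232,.020
```

```text
.4343,.3206,.0925 -> [ 0.0548 -0.0017  0.1143] len 0.127
.4683,.3232,.020 -> [ 0.0547 -0.0015  0.1944] len 0.202
```

```bash

python3 -m jog '{"hand":[1,1,1,1],"offset":[[0.025,-0.001,0.045],[0.05,-0.002,0.09],[0.055,-0.002,0.114],[0.055,-0.002,0.114]],"twist":[0.06,0.13,0.13,0.13]}' >/dev/null; python3 st.py; python3 off.py .4683,.3232,.020
```

```text
t 16.62 q [ 0.6208  0.4128  1.9845 -0.5663  0.4281 -0.3421] p [0.4342 0.3185 0.0916] xax [-0.9004  0.1322 -0.4144] z [ 0.4213  0.0274 -0.9065] F [-0.6  0.8 -0.1] op 0.0853
.4683,.3232,.020 -> [-0.0004  0.0026  0.0794] len 0.079
```

```bash

python3 -m jog '{"hand":[1,1,1,1],"offset":[[0,0.001,0.03],[0,0.003,0.05],[0,0.003,0.06],[0,0.003,0.06]],"twist":[0,0,0,0]}' >/dev/null; python3 st.py; python3 off.py .4683,.3232,.020; python3 wr.py w4
python3 - <<'E'
from h import *
im=cv2.imread('pics/w4.png')
for s in((.4824,.2992,-.103),(.4834,.3405,-.101)):
    for P in((-.1,-.018,.048),(-.1,.018,.048),(-.078,.018,.048),(-.078,-.018,.048),(-.025,-.007,.048),(-.025,.007,.048)):
        u=wproj('w4',stand(s,P))[0];cv2.drawMarker(im,tuple(int(k) for k in u.round()),(0,255,0),0,7)
cv2.imwrite('pics/v11.png',im)
E
```

```text
t 17.12 q [ 0.5976  0.5415  1.9657 -0.7284  0.3273 -0.1881] p [0.4609 0.3249 0.0397] xax [-0.899   0.1323 -0.4175] z [ 0.4247  0.0302 -0.9048] F [0.1 0.2 0. ] op 0.0853
.4683,.3232,.020 -> [ 0.0013 -0.0026  0.021 ] len 0.021
```

View pics/v11.png

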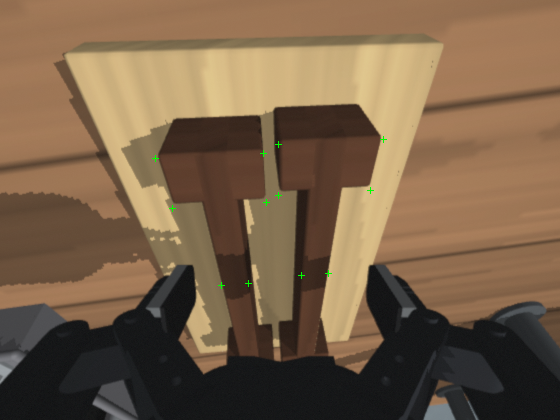

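```bash

python3 -m jog '{"hand":[1,1,1],"offset":[[0.001,-0.002,0.012],[0.001,-0.0025,0.02],[0.001,-0.0025,0.02]],"twist":[0,0,0]}' >/dev/null; python3 st.py
python3 -m jog '{"hand":[-1,-1,-1,-1,-1,-1,-1],"offset":[[0,0,0],[0,0,0],[0,0,0],[0,0,0],[0,0,0],[0,0,0],[0,0,0]],"twist":[0,0,0,0,0,0,0]}' >/dev/null; python3 st.py
```

```text
t 17.55 q [ 0.5861  0.5844  1.9647 -0.8123  0.2926 -0.1105] p [0.4678 0.3235 0.0205] xax [-0.8993  0.1315 -0.417 ] z [ 0.4241  0.0302 -0.9051] F [ 0.1 -0.  -0.7] op 0.0855
t 18.43 q [ 0.5868  0.5824  1.9652 -0.812   0.2935 -0.1097] p [0.4676 0.3236 0.0214] xax [-0.8989  0.1323 -0.4178] z [ 0.425   0.0305 -0.9047] F [-4.9 -1.1 10.7] op 0.0499
```

```bash

python3 -m jog '{"hand":[-1,-1,-1,-1],"offset":[[-0.004,0.001,-0.009],[-0.008,0.002,-0.018],[-0.017,0.003,-0.036],[-0.025,0.004,-0.054]],"twist":[0,0,0,0]}' >/dev/null; python3 st.py
cat > place.py <<'E'
from rig import ctrl
from h import *
s=ctrl.state();Mc=R.from_quat(s['tcp_rot']).as_matrix();pc=s['tcp_pos']
def ax(x,z): return np.c_[x,np.cross(z,x),z]
M0=ax(np.array([-.8989,.1323,-.4178]),np.array([.425,.0305,-.9047]));U,_,V=np.linalg.svd(M0);M0=U@V
C0=np.array([.4829,.3202,.033]);v=M0.T@(C0-[.4676,.3236,.0214]);e=M0.T@np.array([np.cos(.102),-np.sin(.102),0]);
n=M0.T@np.array([np.sin(.102),np.cos(.102),0])
yaw=lambda f:(lambda d:np.arctan2(d[1],d[0])-.0042)((Mc@R.from_rotvec([0,0,f]).as_matrix())@e)
from scipy.optimize import brentq
f=brentq(yaw,-.5,.5);M1=Mc@R.from_rotvec([0,0,f]).as_matrix()
print('twist',f,'slat dir',M1@e,'side',M1@n,'slat centre now',pc+Mc@v)
for P in [(-.2,0,.205),(0,0,.205),(0,0,.1845),(0,0,.1825)]:
    w=stand([.6369,.0125,.0042],P)[0]; T=w-M1@v; print(P,'TCP',T,'off',Mc.T@(T-pc))
E
python3 place.py
```

```text
t 18.93 q [ 0.5846  0.4683  1.9278 -0.546   0.4128 -0.3945] p [0.4673 0.3225 0.0803] xax [-0.8998  0.1313 -0.416 ] z [ 0.4231  0.0302 -0.9056] F [-0.7  0.6 -1.5] op 0.0492
twist -0.11636494131468708 slat dir [1.     0.0042 0.0039] side [-0.004   0.9987 -0.0499] slat centre now [0.4826 0.3191 0.0918]
(-0.2, 0, 0.205) TCP [0.4214 0.0128 0.1933] off [-0.0464 -0.3024 -0.1311]
(0, 0, 0.205) TCP [0.6214 0.0137 0.1933] off [-0.2262 -0.2803 -0.0465]
(0, 0, 0.1845) TCP [0.6214 0.0137 0.1728] off [-0.2177 -0.282  -0.0279]
(0, 0, 0.1825) TCP [0.6214 0.0137 0.1708] off [-0.2169 -0.2821 -0.0261]
```

```bash

python3 -m jog '{"hand":[-1,-1,-1,-1,-1,-1,-1,-1],"offset":[[-0.02,-0.005,-0.04],[-0.04,-0.025,-0.09],[-0.046,-0.07,-0.12],[-0.046,-0.12,-0.131],[-0.046,-0.17,-0.131],[-0.046,-0.22,-0.131],[-0.046,-0.265,-0.131],[-0.046,-0.302,-0.131]],"twist":[0,-0.02,-0.04,-0.06,-0.08,-0.1,-0.116,-0.116]}' >/dev/null; python3 st.py; python3 place.py
```

```text
t 19.93 q [-0.2598 -0.0192  2.1901  0.2602  0.5681 -2.0126] p [0.4206 0.0121 0.1925] xax [-0.9056  0.0161 -0.4238] z [ 0.4241  0.0304 -0.9051] F [ 0.2  0.2 -2.3] op 0.05
twist -0.000564810756916714 slat dir [1.     0.0042 0.0051] side [-0.0039  0.9988 -0.0496] slat centre now [0.4361 0.0109 0.2043]
(-0.2, 0, 0.205) TCP [0.4214 0.0128 0.1932] off [-0.001   0.0007 -0.0003]
(0, 0, 0.205) TCP [0.6214 0.0137 0.1932] off [-0.1821  0.0019  0.0845]
(0, 0, 0.1845) TCP [0.6214 0.0137 0.1727] off [-0.1734  0.0012  0.1031]
(0, 0, 0.1825) TCP [0.6214 0.0137 0.1707] off [-0.1726  0.0011  0.1049]
```

```bash

python3 -m jog '{"hand":[-1,-1,-1,-1,-1,-1,-1],"offset":[[-0.03,0,0.014],[-0.06,0.001,0.028],[-0.09,0.001,0.042],[-0.12,0.001,0.056],[-0.15,0.002,0.07],[-0.182,0.002,0.0845],[-0.182,0.002,0.0845]],"twist":[0,0,0,0,0,0,0]}' >/dev/null; python3 st.py; python3 place.py; cp h.py h_.py; python3 - <<'E'
from rig import imaging
import cv2
for n in('side','scene'): cv2.imwrite(f'pics/{n}p.png',imaging.camera(n)['frame'][:,:,::-1])
E
python3 wr.py w5
```

```text
t 20.8 q [-0.1452  0.349   1.7193  0.1524  0.6491 -1.809 ] p [0.6233 0.0152 0.1928] xax [-0.9057  0.0155 -0.4236] z [ 0.4238  0.0308 -0.9052] F [-0.1  0.9 -1.9] op 0.0496
twist 0.0001963202827254137 slat dir [1.     0.0042 0.0047] side [-0.004   0.9988 -0.0492] slat centre now [0.6388 0.014  0.2045]
(-0.2, 0, 0.205) TCP [0.4214 0.0128 0.1933] off [ 0.1827 -0.0025 -0.0861]
(0, 0, 0.205) TCP [0.6214 0.0137 0.1933] off [ 0.0015 -0.0015 -0.0013]
(0, 0, 0.1845) TCP [0.6214 0.0137 0.1728] off [ 0.0102 -0.0022  0.0173]
(0, 0, 0.1825) TCP [0.6214 0.0137 0.1708] off [ 0.0111 -0.0022  0.0191]
```

```bash
cat > fit5.py <<'E'
import sys
from h import *
from scipy.optimize import minimize
nm=sys.argv[1];zc=float(sys.argv[2]);roll=float(sys.argv[3])
im=cv2.imread(f'pics/{nm}.png');hsv=cv2.cvtColor(im,cv2.COLOR_BGR2HSV).astype(int)
def ren(v):
    g=np.zeros(im.shape[:2],np.uint8)
    for dy in(-.018,.018):
        for x0,x1,w in((-.1,.1,.014),(-.1,-.078,.036),(.078,.1,.036)):
            P=[(x,dy+y,z) for x in(x0,x1) for y in(-w/2,w/2) for z in(-.015,.015)]
            P=R.from_rotvec([roll,0,0]).apply(P)+[0,0,v[3]]
            u=(wproj(nm,stand(v[:3],P))*16).round().astype(np.int32);cv2.fillConvexPoly(g,cv2.convexHull(u),1,shift=4)
    return g
v0=np.array([float(a) for a in sys.argv[4:7]]+[zc])
roi=cv2.dilate(ren(v0),np.ones((25,25)));roi[int(sys.argv[7]):]=0
m=(((hsv[...,0]<16)|(hsv[...,0]>170))&(hsv[...,1]>70)&(hsv[...,2]<150)&(roi>0)).astype(np.uint8);m=cv2.medianBlur(m,3)
B=lambda g:cv2.GaussianBlur((g*(roi>0)).astype(np.float32),(0,0),1.5)
M=B(m);cost=lambda v:((B(ren(v))-M)**2).sum()
r=minimize(cost,v0,method='Nelder-Mead',options=dict(initial_simplex=v0+np.vstack([np.zeros(4),np.diag([.01,.008,.05,.006])]),maxiter=500,xatol=1e-4,fatol=.1))
print(cost(v0),r.fun,r.x,m.sum())
o=im.copy()
for g,c in((ren(r.x),(0,255,0)),(m,(255,0,0))):
    k,_=cv2.findContours(g,cv2.RETR_LIST,cv2.CHAIN_APPROX_NONE);cv2.drawContours(o,k,-1,c,1)
cv2.imwrite(f'pics/{nm}fit.png',o)
E
python3 fit5.py w5 .2045 -.049 .6388 .014 .0042 230; python3 fit5.py w5 .2045 0 .6388 .014 .0042 230
```

```text
5353.486 2690.33349609375 [0.6383 0.0206 0.0585 0.2001] 22229
5483.559 2773.8994140625 [0.6375 0.024  0.1    0.2005] 22240
```

```bash
python3 - <<'E'
from h import *
im=cv2.imread('pics/w5.png');hsv=cv2.cvtColor(im,cv2.COLOR_BGR2HSV)
st=(.6388,.014,.0042)
for P in [(-.089,-.018,.2195),(-.089,.018,.2195),(-.06,-.018,.2195),(-.06,.018,.2195),(-.06,0,.2195),(-.1,-.018,.2045),(-.089,.045,.2),(-.089,-.045,.2),(-.12,0,.2)]:
    u=wproj('w5',stand(st,P))[0].round().astype(int);print(P,u,hsv[u[1],u[0]] if 0<=u[1]<420 and 0<=u[0]<560 else '')
for r in range(20,240,24):print(r,[tuple(int(q) for q in hsv[r,c]) for c in range(140,440,24)])
E
```

```text
(-0.089, -0.018, 0.2195) [215 200] [ 11 129 148]
(-0.089, 0.018, 0.2195) [334 197] [ 11 132 149]
(-0.06, -0.018, 0.2195) [228 260] [ 10 130 137]
(-0.06, 0.018, 0.2195) [325 257] [ 10 129 138]
(-0.06, 0, 0.2195) [276 259] [ 18  32 119]
(-0.1, -0.018, 0.2045) [216 143] [ 10 119  90]
(-0.089, 0.045, 0.2) [400 160] [ 10 129 148]
(-0.089, -0.045, 0.2) [145 166] [114  10 129]
(-0.12, 0, 0.2) [271  70] [102   5 241]
20 [(111, 9, 195), (120, 10, 197), (116, 10, 197), (120, 9, 198), (116, 9, 198), (115, 8, 197), (120, 9, 198), (120, 6, 197), (116, 10, 198), (116, 9, 196), (120, 8, 126), (120, 8, 125), (120, 7, 77)]
44 [(116, 10, 196), (116, 10, 198), (120, 10, 199), (113, 10, 199), (110, 12, 199), (116, 9, 199), (120, 9, 199), (120, 9, 198), (116, 9, 198), (109, 10, 197), (114, 10, 127), (113, 8, 126), (120, 6, 89)]
68 [(116, 10, 197), (116, 10, 198), (117, 11, 200), (116, 10, 199), (100, 6, 238), (102, 5, 238), (105, 9, 226), (105, 6, 238), (124, 9, 198), (116, 9, 197), (120, 10, 128), (140, 10, 78), (125, 8, 200)]
92 [(120, 9, 118), (116, 9, 198), (116, 10, 200), (114, 10, 131), (103, 13, 1
[... 657 characters left out ...]
), (11, 130, 161), (10, 128, 135), (11, 131, 146), (13, 112, 148), (14, 110, 224)]
188 [(14, 112, 160), (10, 126, 128), (11, 129, 144), (11, 130, 145), (11, 129, 144), (11, 130, 145), (10, 123, 95), (10, 130, 147), (10, 127, 150), (11, 128, 141), (11, 130, 149), (13, 111, 167), (11, 54, 52)]
212 [(14, 111, 158), (120, 7, 111), (11, 130, 147), (10, 129, 150), (11, 128, 153), (11, 131, 154), (110, 6, 128), (10, 105, 63), (10, 129, 132), (8, 41, 123), (120, 9, 118), (11, 58, 48), (12, 52, 49)]
236 [(13, 110, 164), (14, 111, 161), (105, 11, 94), (9, 108, 106), (10, 128, 136), (120, 9, 141), (120, 8, 132), (12, 113, 63), (10, 127, 135), (13, 93, 148), (16, 105, 235), (16, 105, 236), (11, 43, 47)]
```

```bash
cat > fit6.py <<'E'
import sys
from h import *
from scipy.optimize import minimize
nm=sys.argv[1];zc=float(sys.argv[2]);rows=int(sys.argv[3])
im=cv2.imread(f'pics/{nm}.png');hsv=cv2.cvtColor(im,cv2.COLOR_BGR2HSV).astype(int)
st=[.6369,.0125,.0042]
def ren(v): # xa,ya,za,xb,yb,zb (stand frame), yaw, roll, pitch
    g=np.zeros(im.shape[:2],np.uint8)
    for c in(v[:3],v[3:6]):
        for x0,x1,w in((-.1,.1,.014),(-.1,-.078,.036),(.078,.1,.036)):
            P=[(x,y,z) for x in(x0,x1) for y in(-w/2,w/2) for z in(-.015,.015)]
            P=R.from_euler('xyz',[v[7],v[8],v[6]]).apply(P)+c
            u=(wproj(nm,stand(st,P))*16).round().astype(np.int32);cv2.fillConvexPoly(g,cv2.convexHull(u),1,shift=4)
    return g
v0=np.array([0,-.018,zc,0,.018,zc,0,0,0])
roi=cv2.dilate(ren(v0),np.ones((41,41)));roi[rows:]=0
m=((hsv[...,0]<=12)&(hsv[...,0]>=8)&(hsv[...,1]>100)&(hsv[...,2]<175)&(roi>0)).astype(np.uint8);m=cv2.medianBlur(m,5)
B=lambda g:cv2.GaussianBlur((g*(roi>0)).astype(np.float32),(0,0),1.5)
M=B(m);cost=lambda v:((B(ren(v))-M)**2).sum()+1e5*(v[8]**2)+2e5*((v[3]-v[0])**2)
v=v0
for k in range(3):
    r=minimize(cost,v,method='Nelder-Mead',options=dict(initial_simplex=v+np.vstack([np.zeros(9),np.diag([.008,.004,.005,.008,.004,.005,.03,.03,.02])]),maxiter=900,xatol=1e-4,fatol=.1));v=r.x
print(cost(v0),r.fun,v,m.sum(),'mid',(v[:3]+v[3:6])/2)
E
python3 fit6.py w5 .2045 230
```

```text
3963.497314453125 123.08203113724765 [ 0.0039 -0.0149  0.2013  0.0002  0.0225  0.1995  0.0005 -0.0282 -0.0123] 24206 mid [0.0021 0.0038 0.2004]
```

```bash

python3 -m jog '{"hand":[-1,-1,-1,-1],"offset":[[0.003,-0.003,0.004],[0.006,-0.0035,0.009],[0.009,-0.0036,0.0145],[0.009,-0.0036,0.0145]],"twist":[0,0,0,0]}' >/dev/null; python3 st.py
python3 -m jog '{"hand":[-1,-1],"offset":[[0.001,0,0.002],[0.001,0,0.002]],"twist":[0,0]}' >/dev/null; python3 st.py; python3 wr.py w6; python3 fit6.py w6 .1835 230
```

```text
t 21.45 q [-0.1525  0.3645  1.751   0.167   0.6047 -1.8312] p [0.6195 0.0121 0.1754] xax [-0.9063  0.0161 -0.4223] z [ 0.4226  0.0307 -0.9058] F [-0.6  0.3 -1.2] op 0.0498
t 21.7 q [-0.1522  0.3668  1.7529  0.1682  0.5991 -1.8326] p [0.62   0.0121 0.1739] xax [-0.9057  0.0159 -0.4237] z [ 0.424   0.0305 -0.9052] F [ 0.4 -0.3 -2.6] op 0.0499
1747.739501953125 104.38322140444264 [ 0.0029 -0.0176  0.1822 -0.0007  0.0197  0.1804  0.0064 -0.0309 -0.0075] 24204 mid [0.0011 0.001  0.1813]
```

```bash

python3 -m jog '{"hand":[-1,-1],"offset":[[0.001,0,0.0015],[0.001,0,0.0018]],"twist":[0,0]}' >/dev/null; python3 st.py
python3 -m jog '{"hand":[-1,-1],"offset":[[0.001,0,0.0015],[0.001,0,0.0018]],"twist":[0,0]}' >/dev/null; python3 st.py
```

```text
t 22.0 q [-0.1521  0.3691  1.7561  0.1695  0.5938 -1.834 ] p [0.6198 0.0122 0.1718] xax [-0.9057  0.0159 -0.4235] z [ 0.4238  0.0305 -0.9052] F [ 0.1 -0.7 -1.6] op 0.0495
t 22.25 q [-0.152   0.3696  1.7578  0.1711  0.5888 -1.8355] p [0.6204 0.0123 0.1715] xax [-0.9045  0.0161 -0.4263] z [ 0.4266  0.0303 -0.9039] F [-5.7  0.   8.6] op 0.0497
```

```bash

python3 -m jog '{"hand":[-1,-1],"offset":[[-0.0005,0,-0.001],[-0.0005,0,-0.001]],"twist":[0,0]}' >/dev/null; python3 st.py
python3 -m jog '{"hand":[-0.3,-0.3,0,0.3,1,1],"offset":[[0,0,0],[0,0,0],[0,0,0],[0,0,0],[0,0,0],[0,0,0]],"twist":[0,0,0,0,0,0]}' >/dev/null; python3 st.py; python3 wr.py w7;python3 fit6.py w7 .1825 230
python3 - <<'E'
from rig import imaging
from h import *
a=imaging.camera('side')['frame'][:,:,::-1];b=imaging.camera('scene')['frame'][:,:,::-1]
o=np.zeros((590,800,3),np.uint8);w=cv2.imread('pics/w7.png');o[:300,:400]=cv2.resize(w,(400,300))
o[:300,400:]=cv2.resize(a[140:260,230:390],(400,300),interpolation=2);o[300:,:400]=cv2.resize(b[190:306,180:340],(400,290),interpolation=2)
cv2.imwrite('pics/v12.png',o)
E
```

```text
t 22.5 q [-0.1521  0.3696  1.7568  0.1702  0.5911 -1.8347] p [0.6202 0.0122 0.1716] xax [-0.9051  0.016  -0.4249] z [ 0.4252  0.0303 -0.9046] F [-1.7 -0.3  2.4] op 0.0498
t 23.25 q [-0.1521  0.3705  1.7577  0.17    0.5915 -1.8347] p [0.6196 0.0122 0.1706] xax [-0.906   0.0159 -0.423 ] z [ 0.4233  0.0305 -0.9055] F [-0.2 -0.8 -0.1] op 0.0852
2320.59912109375 134.94682009993298 [ 0.002  -0.0176  0.1788 -0.0011  0.0195  0.1781  0.0003  0.0386 -0.0029] 24221 mid [0.0005 0.001  0.1784]
```

```bash

python3 -m jog '{"hand":[1,1,1,1,1,1],"offset":[[0,0.001,-0.015],[0,0.002,-0.03],[0,0.003,-0.05],[0,0.003,-0.08],[0,0.003,-0.13],[0.04,0.003,-0.18]],"twist":[0,0,0,0,0,0]}' >/dev/null; python3 st.py; python3 wr.py w8;python3 fit6.py w8 .1825 420
python3 - <<'E'
from rig import imaging
from h import *
a=imaging.camera('side')['frame'][:,:,::-1];b=imaging.camera('scene')['frame'][:,:,::-1]
st=[.6369,.0125,.0042];a=a.copy();b=b.copy()
o=np.zeros((590,800,3),np.uint8);w=cv2.imread('pics/w8.png');o[:300,:400]=cv2.resize(w,(400,300))
o[:300,400:]=cv2.resize(a[140:260,230:390],(400,300),interpolation=2);o[300:,:400]=cv2.resize(b[190:306,180:340],(400,290),interpolation=2)
o[300:,400:]=cv2.resize(a,(400,290))
cv2.imwrite('pics/v12.png',o)
E
```

```text
t 24.15 q [-0.2031  0.0113  1.7733  0.144   0.9324 -1.8262] p [0.509  0.0101 0.32  ] xax [-0.9036  0.0154 -0.4282] z [ 0.4284  0.0294 -0.9031] F [ 0.4 -0.  -0.4] op 0.0855
381.27349853515625 235.63651871402814 [ 0.0039 -0.0179  0.178   0.0001  0.018   0.1789 -0.0056  0.0347 -0.0019] 5749 mid [0.002  0.     0.1784]
```

View pics/v12.png

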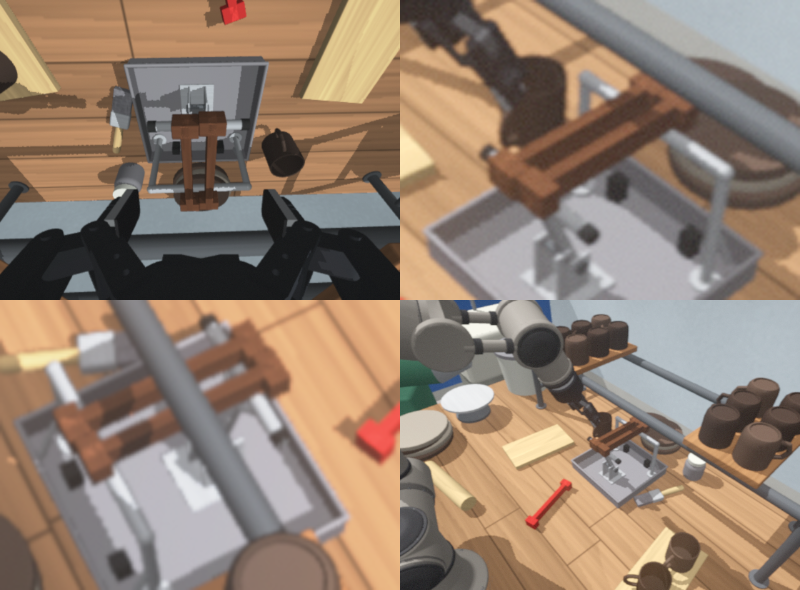

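```bash
python3 -c "
from rig import ctrl;print(ctrl.sign_off())"
```

```text
the job is handed in; nothing more can be done
None
```

The draining stand is set up and the job is handed in at about 24 s of the 64 s allowed. I never touched the mugs.

- **Tilting the tool:** The moves only shift and twist the tool. I tilted it by asking for poses beyond the arm's reach, which left it at about 25° for the work under the rail.
- **Prop:** I gripped the stem and swung it past upright. At 1.75 rad of commanded swing it was still short of upright (about 1.45), so I went on until the side view showed about 1.85. After release, its crossbar ends were within about 2 px of the predicted open position.
- **Slats:** I took both slats in one grasp at 50 mm opening, which means the blocks were touching. I lowered them until they touched the bars and released.

**Last checks:**
- The wrist-camera fit puts the pair's centre about 2 mm to the rear and 0 mm sideways, with a yaw of about -0.3°.
- The final pictures show the slats on both bars, the prop still leaning open, and the gripper clear with no contact force.
- **Not perfect:**
  - The two slats are about 3 to 4 mm out of step lengthwise, roughly as they lay on their board.
  - The fit also reads about 4 mm low in height and shows a 2° roll. I put both down to camera error, because the pictures show the slats lying on the bars.

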